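# Refill the sugar box and roll its lid shut

## Robot

A 6-joint arm with a two-finger parallel gripper is mounted at the origin on a cart in front of the work surface, level with it; the furniture and walls round the work are solid. World frame = base frame: x ahead of the robot, y to its left, z up, the work surface at z = 0. Lengths are in m, angles in rad, forces in N, time in s.
With the tool pointing down it reaches from about 0.2 to 0.875 m from the base axis. Payload 3.4 kg.
Tool frame: the origin (TCP) lies between the finger pads; the fingertips stand 25 mm ahead of it and the grasp point (between the pads) lies 6 mm ahead of it (r.nose_length is the z of the fingertips in the tool frame, in m); z points along the fingers, y is the line along which they close (so a half turn about z gives the same grasp; the last joint's range is limited). The gripper opens to 94 mm and grips with 3 to 60 N. Pads are 16 mm wide; open, the fingers measure 119 mm over their backs; the gripper's body (75 mm by 177 mm) begins 78 mm behind the grasp point.
Start: joints at [-1.345, 0.276, 1.505, -0, 1.361, -0.121], TCP at [0.195, -0.541, 0.23] pointing down, gripper open.
Joint ranges: [-2.89, 2.89], [-0.75, 2.08], [0.22, 2.7], [-1.18, 4.32], [0.11, 2.71], [-2.7, 2.7]. Speed limits (rad/s): [2.57, 2.57, 3.14, 3.14, 3.14, 3.14].

## Interface

Orientations are given as a unit quaternion [w, x, y, z].
In Python, from plant import r, gripper_to, inverse_kinematics, vision, models, telemetry gives the robot as it stands. Calls block until the motion is done:
- r.move_to(position, orientation): joint-space move of the TCP to a pose.
- r.move_l(position, rot=None, vel=0.15, guard=None): straight line of the TCP; rot=None keeps the orientation; vel is the mean speed in m/s. With guard (N) it stops when the force on the tool has changed by that much, and returns True; else False.
- r.movej(angles): joint-space move.
- gripper_to(opening, f_grip=None): finger opening in m; f_grip is the grip in N (None keeps the last); returns when the fingers have stopped.
- r.hold(seconds).
- inverse_kinematics(position, orientation): joint angles nearest the present ones, or None.
- vision.snapshot(name): name is "side" or "top" or "wrist"; returns the picture (480x640x3 uint8, red, green, blue); there is no depth.
- vision.get_calibration(name): a dict with "fx", "fy", "cx", "cy" (pixels), "D" ([k1, k2, p1, p2, k3] as OpenCV has them; the pictures are not rectified), "position" and "orientation" of the camera in the world. Camera axes: x right, y down, z forward; pixel columns grow to the right and rows downward; lengths in m; the calibration is good to about 2 mm. A picture is of the moment at which its call begins: read the wrist's pose just before it. get_calibration takes no time and is no camera call; for the wrist camera it gives the pose at the moment of the call.
A pose or a line that the arm cannot do raises r.PlanningError and nothing moves.
- r.sign_off(): hands the job in; it is judged then, once.
Trained networks look in the newest picture that a camera, given by its name, has taken for a name from the list of things; names that differ only in an ending like _2 or _b are one class to them, and where a whole thing is asked for, a point or a joint stands for the part that bears it (a point fixed in the world has none). Each returns a list of dicts, best first, with "score" (0 to 1); they miss things now and then, are a little off and sometimes report something else, mostly with a low value. They report only what shows in the picture. A call takes as long as a camera call.
- models.boxes_of(thing, camera): "at" ([x, y, z] in m, in world coordinates, good to about 4 mm: the middle of the surface that is visible of it).
- models.regions_of(thing, camera): "pixels" (480x640 bool, what is visible of it).
- models.mark_of(thing, camera): "at" ([x, y, z] in m, in world coordinates, good to about 4 mm: a listed point, or the origin of a listed thing).
Readings, each from a call of its own:
- telemetry.current_t(): time.
- telemetry.current_joints(): joint angles.
- telemetry.current_dq(): joint speeds.
- telemetry.current_joint_efforts(): joint torques, N m.
- telemetry.current_ee_pos(): TCP position.
- telemetry.current_tool_rot(): TCP orientation.
- telemetry.current_wrist_force(): force on the tool from outside, world axes, zero at the start.
- telemetry.current_torque(): the same for the moment, N m.
- telemetry.current_opening(): finger opening in m.
- telemetry.current_finger_force(): force on a finger pad.
Only numpy, scipy, OpenCV 4.12 (cv2) and the standard library are available. Lean on these libraries where they do the work, as an engineer would, in place of code of your own. Each camera call takes 0.05 s, during which the arm holds its last target. There are 200 camera calls.

## Task

Refill the sugar box with every sugar lump, tipping the scoopful and dropping the stray ones on the worktop in through the funnel while it sits on the box. Then take the funnel off, lay the flat lid squarely on the box and, pressing steadily, roll the hand roller over it from one end to the other until it lies flush on the rim all along. Finish with the roller standing in its cradle and the scoop and the funnel standing on the worktop, leaving the oblong tin and the little salt shaker at the back where they are.

Things in the scene. Friction and masses are not known exactly. Their poses are not given: they have to be found in the camera images.
- box: white sugar box, fixed: 62 (x) x 150 (y) x 58 mm high, open well 44 x 112 mm, 52 mm deep. Origin: centre of its underside. Eight round black rubber catches (7 mm wide, at x +-26.5, y +-22 and +-62 mm) stand 5 mm proud of the rim; each gives way under about 4 N, goes down flush and stays down.
- funnel: white rectangular hopper, 150 g, at first on the box's catches, throat 10 mm down in the well, axes as the box's. Origin: centre of the throat's underside, 53 mm above the box's underside. Throat outside 40 (x) x 76 mm; mouth inside 110 (x) x 120 mm, rim at z 73 mm. Grip lug 10 mm thick (y), 30 mm wide, centred at y +67 mm, top z 114 mm. It can stand on its throat.
- scoop: steel scoop, 140 g, 98 (x) x 66 mm, walls 30 mm high, open at its +x end (lip at x 50, z 7 mm). Origin: centre of its underside. Upright wooden grip 12 mm thick (x), 26 mm wide (y), centred at x -40 mm, top at z 84 mm. Lumps lie on its floor, 3 mm up, and slide out from about 0.5 rad of tilt, surely at 0.8 rad.
- lid: the lid, a flat light wooden board 68 (x) x 150 (y) x 6 mm, 90 g, at first lying on its rest. Origin: centre of its underside, z up. Laid on the box it lies on the catches, underside 63 mm above the box's underside, 3 mm wider than the box on either side; pressed home, 58 mm. It is not guided sideways.
- roller: hand roller, about 340 g: wooden barrel 36 mm across, 58 mm long (along y), turning freely in a steel frame 36 (x) x 70 mm (y) under a wooden bar handle 22 mm thick (x), 76 mm long (y), z 71 to 97 mm. Origin: middle of the barrel's underside, z up to the handle. Rolls along its x. Cannot stand outside its cradle.
- cradle: the roller's cradle, a fixed wooden trough 52 mm (its x) x 94 mm (its y) x 54 mm high, walls 5 mm, inner floor at z = 6 mm; the roller stands in it, axes alike, leaning at most 10 degrees. Origin at the centre of its underside.
- fish_tin: a bystander: an oblong tin, 63 x 105 x 26 mm, at the back of the worktop; origin at the centre of its underside
- salt_shaker: a bystander: a salt shaker with a grey cap, 44 mm across, 90 mm high, at the back; origin at the centre of its underside
- lump0: at first in the scoop (if present): a brown cane-sugar lump, a rounded block 16 x 16 x 14 mm, 12 g, matt; origin at the centre of its underside, z up through the 14 mm. There are one to three strays and two to four lumps in the scoop; the others are absent.
- lump1: at first in the scoop (if present): a brown cane-sugar lump, a rounded block 16 x 16 x 14 mm, 12 g, matt; origin at the centre of its underside, z up through the 14 mm. There are one to three strays and two to four lumps in the scoop; the others are absent.
- lump2: at first in the scoop (if present): a brown cane-sugar lump, a rounded block 16 x 16 x 14 mm, 12 g, matt; origin at the centre of its underside, z up through the 14 mm. There are one to three strays and two to four lumps in the scoop; the others are absent.
- lump3: at first in the scoop (if present): a brown cane-sugar lump, a rounded block 16 x 16 x 14 mm, 12 g, matt; origin at the centre of its underside, z up through the 14 mm. There are one to three strays and two to four lumps in the scoop; the others are absent.
- stray0: at first lying on the worktop between scoop and box (if present): a brown cane-sugar lump, a rounded block 16 x 16 x 14 mm, 12 g, matt; origin at the centre of its underside, z up through the 14 mm. There are one to three strays and two to four lumps in the scoop; the others are absent.
- stray1: at first lying on the worktop between scoop and box (if present): a brown cane-sugar lump, a rounded block 16 x 16 x 14 mm, 12 g, matt; origin at the centre of its underside, z up through the 14 mm. There are one to three strays and two to four lumps in the scoop; the others are absent.
- stray2: at first lying on the worktop between scoop and box (if present): a brown cane-sugar lump, a rounded block 16 x 16 x 14 mm, 12 g, matt; origin at the centre of its underside, z up through the 14 mm. There are one to three strays and two to four lumps in the scoop; the others are absent.
- rest: the rest under the lid: a fixed low wooden rack 40 (x) x 120 (y) x 20 mm high, axes as the lid's at the start, so that the lid overhangs it by 14 mm on both long sides. Origin: centre of its underside.

How it is judged:
On the way, in this order (a step that is already met when the one before it is completed fails the run):
1. the scoop is tipped over the funnel (angle between scoop's own z axis and vertical above 0.35 rad and horizontal distance between scoop and funnel below 0.16 m and height (world z) of scoop above 0.09 m).
2. every lump is in the box, with the funnel still sitting on it (x of lump0 in the frame of box between -0.024 and 0.024 m and y of lump0 in the frame of box between -0.058 and 0.058 m and z of lump0 in the frame of box between 0 and 0.052 m and x of lump1 in the frame of box between -0.024 and 0.024 m and y of lump1 in the frame of box between -0.058 and 0.058 m and z of lump1 in the frame of box between 0 and 0.052 m and x of lump2 in the frame of box between -0.024 and 0.024 m and y of lump2 in the frame of box between -0.058 and 0.058 m and z of lump2 in the frame of box between 0 and 0.052 m and x of lump3 in the frame of box between -0.024 and 0.024 m and y of lump3 in the frame of box between -0.058 and 0.058 m and z of lump3 in the frame of box between 0 and 0.052 m and x of stray0 in the frame of box between -0.024 and 0.024 m and y of stray0 in the frame of box between -0.058 and 0.058 m and z of stray0 in the frame of box between 0 and 0.052 m and x of stray1 in the frame of box between -0.024 and 0.024 m and y of stray1 in the frame of box between -0.058 and 0.058 m and z of stray1 in the frame of box between 0 and 0.052 m and x of stray2 in the frame of box between -0.024 and 0.024 m and y of stray2 in the frame of box between -0.058 and 0.058 m and z of stray2 in the frame of box between 0 and 0.052 m and horizontal distance between funnel and box below 0.012 m and z of funnel in the frame of box below 0.065 m), for 0.2 s.
3. the funnel is off and the lid lies on the box, let go (horizontal distance between lid and box below 0.008 m and angle between the y axis of lid and the y axis of box, either way round below 0.1 rad and z of lid in the frame of box below 0.066 m and angle between lid's own z axis and vertical below 0.06 rad and contact force between the fingers and lid below 0.1 N and horizontal distance between funnel and box above 0.08 m), for 0.2 s.
4. the roller presses on the lid near one end (over 4 N) (contact force between roller and lid above 4 N and (y of roller in the frame of box above 0.04 m or y of roller in the frame of box below -0.04 m)), for 0.1 s.
5. the roller, still pressing, passes the middle (contact force between roller and lid above 4 N and y of roller in the frame of box between -0.02 and 0.02 m), for 0.1 s.
6. the roller presses near an end again (all of step 4), for 0.1 s.
At the end, for the whole second after the job is handed in: All present lumps are in the box's well; the lid lies on the box within 8 mm of its centre and 0.1 rad of its direction, down to 1.5 mm of the rim and level to 0.02 rad; the roller stands in its cradle (within 20 mm, tilt under 0.3 rad); scoop and funnel stand upright on the worktop; all is at rest (x of lump0 in the frame of box between -0.024 and 0.024 m and y of lump0 in the frame of box between -0.058 and 0.058 m and z of lump0 in the frame of box between 0 and 0.052 m and x of lump1 in the frame of box between -0.024 and 0.024 m and y of lump1 in the frame of box between -0.058 and 0.058 m and z of lump1 in the frame of box between 0 and 0.052 m and x of lump2 in the frame of box between -0.024 and 0.024 m and y of lump2 in the frame of box between -0.058 and 0.058 m and z of lump2 in the frame of box between 0 and 0.052 m and x of lump3 in the frame of box between -0.024 and 0.024 m and y of lump3 in the frame of box between -0.058 and 0.058 m and z of lump3 in the frame of box between 0 and 0.052 m and x of stray0 in the frame of box between -0.024 and 0.024 m and y of stray0 in the frame of box between -0.058 and 0.058 m and z of stray0 in the frame of box between 0 and 0.052 m and x of stray1 in the frame of box between -0.024 and 0.024 m and y of stray1 in the frame of box between -0.058 and 0.058 m and z of stray1 in the frame of box between 0 and 0.052 m and x of stray2 in the frame of box between -0.024 and 0.024 m and y of stray2 in the frame of box between -0.058 and 0.058 m and z of stray2 in the frame of box between 0 and 0.052 m and horizontal distance between lid and box below 0.008 m and angle between the y axis of lid and the y axis of box, either way round below 0.1 rad and z of lid in the frame of box below 0.0595 m and angle between lid's own z axis and vertical below 0.02 rad and horizontal distance between roller and cradle below 0.02 m and height (world z) of each of roller, scoop, funnel below 0.012 m and angle between roller's own z axis and vertical below 0.3 rad and angle between each of scoop, funnel's own z axis and vertical below 0.1 rad and linear speed of each of lid, roller, scoop, funnel below 0.02 m/s); the robot touches nothing.
It fails at once if a bystander (oblong tin or salt shaker) is shifted by more than 25 mm (distance of any of fish_tin, salt_shaker from where it was at the start of the episode above 0.025 m).
Of lump0, lump1, lump2, lump3 only 2 to 4 are there at a start; the rules pass over those that are not, and their reading is None.
Of stray0, stray1, stray2 only 1 to 3 are there at a start; the rules pass over those that are not, and their reading is None.
At some moment in a run one of scoop, stray0, stray1, stray2 may be knocked a few centimetres aside while the robot is not near it.
It also fails if it takes over 210 s, if anything falls off the work surface, if the arm or the gripper's body presses on something with over 40 N, if the wrist force passes 120 N, or if a joint passes its speed limit or range.

## Working session

There is one attempt and no reset: what is moved stays moved. The work goes in short steps, each a Python script; the robot and the scene stay as the last script left them, time stands still between calls to the robot, and variables do not carry over. Pictures are saved under pics/ and viewed, at most 14 in all, crops included, and the job is handed in when it is done.

```bash
ls; mkdir -p pics
cat > a.py <<'E'
from plant import r, gripper_to, inverse_kinematics, vision, models, telemetry
import cv2, numpy as np
for c in ["top","side"]:
    im=vision.snapshot(c); cv2.imwrite(f"pics/{c}0.png",im[:,:,::-1])
    k=vision.get_calibration(c); print(c,np.round(k["position"],3),np.round(k["orientation"],3),k["fx"])
    for n in ["box","funnel","scoop","lid","roller","cradle","rest","fish_tin","salt_shaker","lump0","stray0"]:
        print(n,[(np.round(d["at"],3).tolist(),round(d["score"],2)) for d in models.mark_of(n,c)][:6])
print(telemetry.current_t(), telemetry.current_tool_rot())
E
python3 a.py
```

```text
pics
top [ 0.409 -0.043  0.953] [-0.081  0.742 -0.661  0.075] 560.9860867501933
box []
funnel [([0.497, 0.108, 0.052], 0.8)]
scoop [([0.495, -0.227, -0.003], 0.61), ([0.474, -0.099, 0.001], 0.33)]
lid [([0.626, 0.035, 0.02], 0.91), ([0.476, -0.099, 0.001], 0.7)]
roller [([0.611, -0.202, 0.007], 0.61)]
cradle [([0.614, -0.204, 0.001], 0.92)]
rest []
fish_tin [([0.772, -0.046, -0.002], 0.6)]
salt_shaker [([0.791, -0.213, -0.0], 0.76), ([0.496, -0.227, -0.003], 0.25), ([0.531, -0.101, 0.003], 0.25)]
lump0 [([0.478, -0.214, 0.005], 0.68), ([0.483, -0.238, 0.007], 0.46), ([0.777, -0.048, 0.0], 0.28)]
stray0 [([0.474, -0.1, 0.0], 0.65), ([0.409, -0.083, -0.001], 0.58), ([0.532, -0.104, 0.003], 0.52), ([0.626, 0.032, 0.021], 0.28)]
side [0.158 0.606 0.35 ] [ 0.18  -0.242  0.784 -0.543] 447.42797889933155
box [([0.502, 0.109, 0.002], 0.66)]
funnel [([0.493, 0.108, 0.052], 0.86)]
scoop [([0.498, -0.228, 0.002], 0.91)]
lid [([0.627, 0.031, 0.02], 0.94)]
roller [([0.476, -0.215, 0.006], 0.26)]
cradle [([0.611, -0.207, 0.002], 0.83)]
rest [([0.627, 0.035, 0.001], 0.51)]
fish_tin [([0.774, -0.049, 0.001], 0.89), ([0.629, 0.033, -0.0], 0.7)]
salt_shaker [([0.788, -0.215, -0.001], 0.68)]
lump0 [([0.474, -0.215, 0.005], 0.59), ([0.49, -0.241, 0.003], 0.57), ([0.474, -0.1, -0.002], 0.27)]
stray0 [([0.475, -0.1, -0.002], 0.6), ([0.41, -0.089, -0.0], 0.57), ([0.494, 0.108, 0.054], 0.46)]
1.2 [2.90598936e-05 9.85007897e-01 1.72509251e-01 5.40478934e-06]
```

View pics/top0.png

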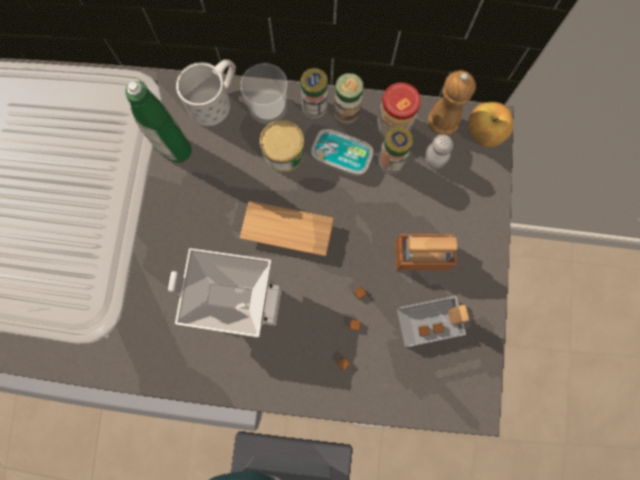

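View pics/side0.png

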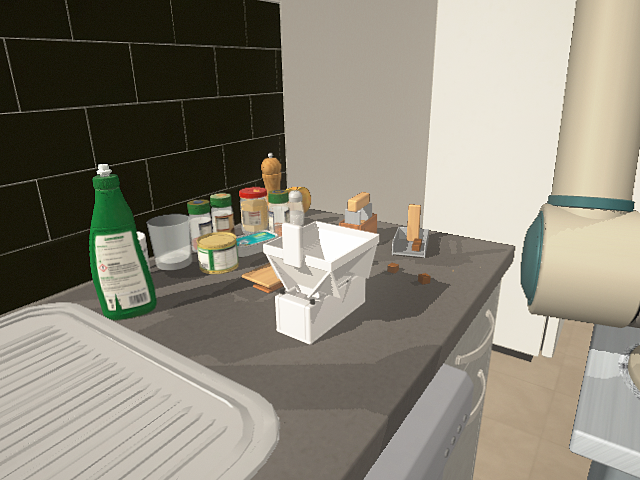

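The top view shows the funnel at (225,292) with its lug on the left (+y). The scoop is at (435,322), open to the left, with its grip at (458,315) and two lumps in it. There are three strays at (360,293), (355,325) and (345,364), the lid is at (287,229), and the roller stands in its cradle at (428,252). The side view agrees. Next I'll get the yaws.

```bash
cat > h.py <<'E'
from plant import r, gripper_to, inverse_kinematics, vision, models, telemetry
import cv2, numpy as np
from scipy.spatial.transform import Rotation as R
def rot(q): return R.from_quat(q, scalar_first=True)
def rays(k,uv):
    K=np.array([[k["fx"],0,k["cx"]],[0,k["fy"],k["cy"]],[0,0,1]])
    p=cv2.undistortPoints(np.asarray(uv,np.float64).reshape(-1,1,2),K,np.array(k["D"]))[:,0]
    return rot(k["orientation"]).apply(np.c_[p,np.ones(len(p))])
def toplane(k,uv,z):
    d=rays(k,uv); o=np.array(k["position"]); return (o+d*((z-o[2])/d[:,2])[:,None])[:,:2]
def rect(k,mask,z):
    """rectangle (centre, (long,short), yaw of the long side) of a mask's outline on plane z"""
    c=max(cv2.findContours(mask.astype(np.uint8),cv2.RETR_EXTERNAL,cv2.CHAIN_APPROX_NONE)[0],key=cv2.contourArea)
    b=cv2.boxPoints(cv2.minAreaRect((toplane(k,c[:,0],z)*1000).astype(np.float32)))/1000
    e=b[1]-b[0],b[2]-b[1]; l=max(e,key=np.linalg.norm); s=min(e,key=np.linalg.norm)
    return b.mean(0).round(4),np.round([np.linalg.norm(l),np.linalg.norm(s)],4),round(np.arctan(l[1]/l[0]) if abs(l[0])>1e-9 else np.pi/2,3)
def down(a):
    """tool down, closing line (tool y) along world direction a (mod pi), nearest the present"""
    best=None
    for s in (a,a+np.pi):
        y=np.array([np.cos(s),np.sin(s),0]); z=np.array([0,0,-1.]); x=np.cross(y,z)
        q=R.from_matrix(np.c_[x,y,z]).as_quat(scalar_first=True)
        d=(rot(telemetry.current_tool_rot()).inv()*rot(q)).magnitude()
        if best is None or d<best[0]: best=(d,q)
    return best[1]
def pos(): return np.array(telemetry.current_ee_pos())
E
cat > b.py <<'E'
from h import *
vision.snapshot("top"); k=vision.get_calibration("top")
for n,z in [("funnel",.126),("lid",.026),("cradle",.054),("scoop",.03),("roller",.1),("stray0",.014),("fish_tin",.026)]:
    for d in models.regions_of(n,"top")[:4]:
        if d["score"]>.4: print(n,round(d["score"],2),d["pixels"].sum(),*rect(k,d["pixels"],z))
E
python3 b.py
```

```text
funnel 0.57 6063 [0.4942 0.1159] [0.1509 0.1181] 1.532
lid 0.92 3514 [0.6254 0.0342] [0.1525 0.0711] 1.482
cradle 0.58 860 [ 0.6044 -0.2006] [0.0997 0.0589] -1.48
cradle 0.41 636 [ 0.7836 -0.2096] [0.066  0.0372] -0.299
scoop 0.71 2394 [ 0.4952 -0.2264] [0.1158 0.0684] -1.252
roller 0.84 1221 [ 0.5998 -0.1973] [0.087  0.0396] -1.43
stray0 0.54 88 [ 0.4113 -0.0861] [0.0163 0.015 ] -0.68
stray0 0.49 99 [ 0.4757 -0.0991] [0.0166 0.0163] -0.093
fish_tin 0.83 1908 [ 0.7718 -0.0442] [0.105  0.0654] 1.294
```

```bash
cat > c.py <<'E'
from h import *
k=vision.get_calibration("wrist"); T=rot(telemetry.current_tool_rot())
print("cam in tool",T.inv().apply(np.array(k["position"])-pos()).round(3),(T.inv()*rot(k["orientation"])).as_quat(scalar_first=True).round(3),k["fx"])
r.move_to([0.47,-0.21,0.30],down(1.89))
vision.snapshot("wrist");im=vision.snapshot("wrist");k=vision.get_calibration("wrist");cv2.imwrite("pics/w1.png",im[:,:,::-1])
for n,z in [("scoop",.03),("lump0",.017),("stray0",.014)]:
    for d in models.regions_of(n,"wrist")[:4]:
        if d["score"]>.4: print(n,round(d["score"],2),d["pixels"].sum(),*rect(k,d["pixels"],z))
E
python3 c.py
```

```text
cam in tool [ 0.084  0.    -0.154] [ 0.7   -0.103 -0.103  0.7  ] 338.81364910559097
scoop 0.91 3947 [ 0.4974 -0.228 ] [0.1021 0.0682] -1.274
lump0 0.63 171 [ 0.4806 -0.2152] [0.017  0.0169] 0.318
lump0 0.5 123 [ 0.4871 -0.239 ] [0.0144 0.0142] 0.319
stray0 0.75 156 [ 0.4129 -0.0877] [0.0194 0.0153] -0.668
stray0 0.68 183 [ 0.4776 -0.1003] [0.0181 0.0174] 1.502
stray0 0.67 178 [ 0.5321 -0.1033] [0.017  0.0165] -0.818
```

View pics/w1.png

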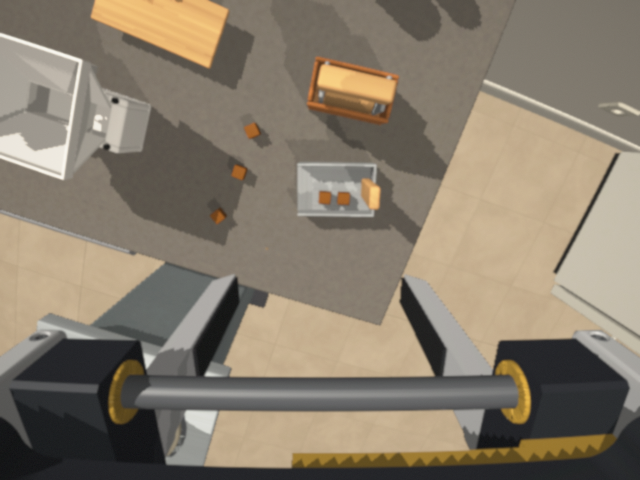

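The wrist view shows the scoop at (337,190), its grip at (370,193), two lumps in it, and the three strays at (252,130), (238,172) and (218,215). I'll grasp the scoop and pour.

```bash
cat > d.py <<'E'
from h import *
import json
phi=1.868; S=np.array([0.4972,-0.228,0.]); ex=np.array([np.cos(phi),np.sin(phi),0])
q0=down(phi); M=R.from_euler("z",phi).inv()*rot(q0)
G=np.array([-.04,0,.064]); LIP=np.array([.05,0,.007])
def pose(yaw,t,lip):
    Rs=R.from_euler("ZY",[yaw,t]); To=Rs*M
    p=np.array(lip)+Rs.apply(G-LIP)-To.apply([0,0,.006])
    return p,To.as_quat(scalar_first=True)
F=np.array([0.496,0.108])
cand=[]
for yaw in np.arange(0.9,2.3,.1):
    f=np.array([np.cos(yaw),np.sin(yaw)])
    L=[*(F-.03*f),.148]
    js=[inverse_kinematics(*pose(yaw,t,L)) for t in (0,.3,.6,.95)]
    if all(j is not None for j in js): cand.append((yaw,max(np.abs(np.diff(js,axis=0)).max(0)).round(2)))
print(cand)
yaw=min(cand,key=lambda c:abs(c[0]-1.57))[0]; print(yaw)
g=S+R.from_euler("z",phi).apply(G)+[0,0,.006]
gripper_to(.05,20)
r.move_to([g[0],g[1],.16],q0); print(r.move_l(g,vel=.1,guard=8)); gripper_to(0,25)
print("open",telemetry.current_opening(),telemetry.current_finger_force())
r.move_l(g+[0,0,.03],vel=.06); print("open",telemetry.current_opening(),telemetry.current_wrist_force())
r.move_l(g+[0,0,.17],vel=.12)
f=np.array([np.cos(yaw),np.sin(yaw)]); L=[*(F-.03*f),.148]
p,q=pose(yaw,0,[L[0],L[1],.19]); r.move_l(p,q,vel=.12)
p,q=pose(yaw,0,L); r.move_l(p,q,vel=.06)
for t in np.arange(.1,1.0,.1):
    p,q=pose(yaw,t,L); r.move_l(p,q,vel=.06)
r.hold(.8)
cv2.imwrite("pics/s2.png",vision.snapshot("side")[:,:,::-1])
print(telemetry.current_t(),[(np.round(x["at"],3),round(x["score"],2)) for x in models.mark_of("lump0","side")])
json.dump(dict(yaw=yaw,L=L,g=g.tolist(),q0=list(map(float,q0))),open("st.json","w"))
E
python3 d.py
```

```text
[(np.float64(0.9), np.float64(0.29)), (np.float64(1.0), np.float64(0.28)), (np.float64(1.1), np.float64(0.3)), (np.float64(1.2), np.float64(0.31)), (np.float64(1.2999999999999998), np.float64(0.32)), (np.float64(1.4), np.float64(0.33)), (np.float64(1.5), np.float64(0.34)), (np.float64(1.5999999999999999), np.float64(0.34)), (np.float64(1.6999999999999997), np.float64(0.34)), (np.float64(1.7999999999999998), np.float64(0.34)), (np.float64(1.9), np.float64(0.36)), (np.float64(1.9999999999999996), np.float64(0.4)), (np.float64(2.0999999999999996), np.float64(0.45)), (np.float64(2.1999999999999997), np.float64(0.5))]
1.5999999999999999
False
open 0.01193127549730377 25.000219345092773
open 0.011682279091291485 [ 0.04974303  0.15222502 -1.07604011]
15.6083 [(array([0.504, 0.113, 0.033]), 0.49)]
```

View pics/s2.png

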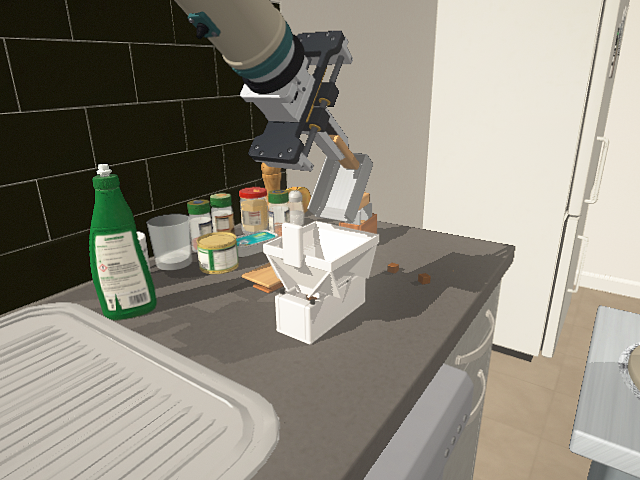

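The scoop is tipped over the hopper at (340,190) and looks empty. A lump shows through at the throat near (310,300). I'll put the scoop back.

```bash
cat > e.py <<'E'
from h import *
import json
s=json.load(open("st.json")); g=np.array(s["g"]); q0=s["q0"]
M=R.from_euler("z",1.868).inv()*rot(q0); G=np.array([-.04,0,.064]); LIP=np.array([.05,0,.007])
for t in (.5,0):
    Rs=R.from_euler("ZY",[s["yaw"],t]); To=Rs*M
    p=np.array(s["L"])+[0,0,.03]+Rs.apply(G-LIP)-To.apply([0,0,.006]); r.move_l(p,To.as_quat(scalar_first=True),vel=.12)
r.move_l(g+[0,0,.17],q0,vel=.2)
r.move_l(g+[0,0,.015],vel=.15); print(r.move_l(g-[0,0,.001],vel=.03,guard=3)); gripper_to(.05)
r.move_l(g+[0,0,.1],vel=.15)
T=vision.snapshot("top"); k=vision.get_calibration("top")
for n in ("lump0","stray0","scoop"): print(n,[(np.round(x["at"],3).tolist(),round(x["score"],2)) for x in models.mark_of(n,"top")])
# look into the funnel: camera is 84mm ahead on tool x
q=down(0); x=rot(q).apply([1,0,0]); print(x)
r.move_to(np.array([.497,.0,.25]) if abs(x[1])<.5 and False else np.array([.496,.108,.27])-.10*x,q)
im=vision.snapshot("wrist"); cv2.imwrite("pics/w3.png",im[:,:,::-1]); k=vision.get_calibration("wrist"); print(k["position"])
for n,z in (("funnel",.126),("stray0",.014)):
    for d in models.regions_of(n,"wrist")[:4]: print(n,round(d["score"],2),*rect(k,d["pixels"],z))
print([(np.round(x["at"],3).tolist(),round(x["score"],2)) for x in models.mark_of("lump0","wrist")],telemetry.current_t())
E
python3 e.py
```

```text
True
lump0 [([0.529, -0.045, 0.003], 0.68), ([0.505, 0.118, 0.014], 0.47)]
stray0 [([0.53, -0.045, 0.004], 0.59), ([0.477, -0.099, 0.0], 0.58), ([0.409, -0.086, -0.004], 0.39)]
scoop [([0.629, 0.032, 0.023], 0.67), ([0.496, -0.229, -0.004], 0.66)]
[0. 1. 0.]
[0.49587861 0.09139364 0.42333441]
funnel 0.78 [0.4947 0.1173] [0.1482 0.1163] 1.539
stray0 0.64 [0.6289 0.0327] [0.1533 0.0706] 1.477
stray0 0.61 [ 0.5278 -0.0433] [0.0176 0.0164] -0.86
stray0 0.5 [ 0.4774 -0.0956] [0.0203 0.0158] 1.551
stray0 0.49 [ 0.4109 -0.0806] [0.0207 0.0133] 0.483
[([0.503, 0.116, 0.032], 0.68), ([0.504, 0.111, 0.012], 0.42)] 23.0833
```

View pics/w3.png

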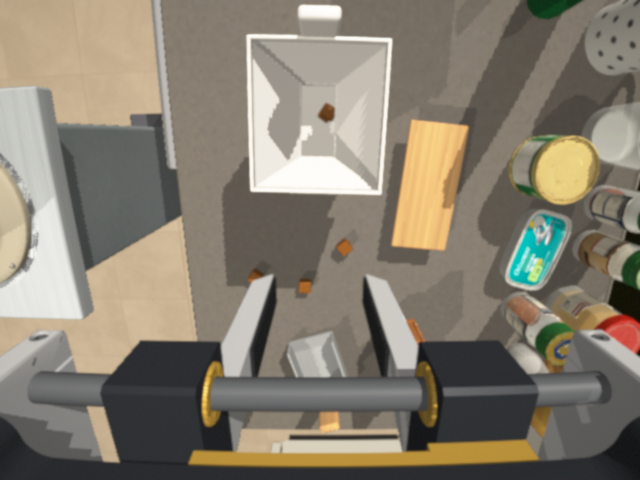

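Both lumps have gone down the throat at (327,112). The strays are at (345,247), which has been knocked aside, (305,287) and (255,277). I'll pick these up now, refining each from a closer wrist look first.

```bash
cat > f.py <<'E'
from h import *
F=np.array([.495,.108])
def strays(cam="wrist"):
    k=vision.get_calibration(cam); vision.snapshot(cam); out=[]
    for d in models.regions_of("stray0",cam)+models.regions_of("lump0",cam):
        c,s,y=rect(k,d["pixels"],.011)
        if d["score"]>.3 and s[0]<.03 and c[1]<.02 and not any(np.hypot(*(c-o[0]))<.012 for o in out): out.append((c,s,y))
    return out
def pick(c,yaw,dy):
    yaw=(yaw+np.pi/4)%(np.pi/2)-np.pi/4
    q=down(yaw); gripper_to(.045,12)
    r.move_to([*c,.12],q); r.move_l([*c,.04],vel=.15); print("touch",r.move_l([*c,.0275],vel=.04,guard=4)); gripper_to(0)
    print("open",telemetry.current_opening())
    if telemetry.current_opening()<.01: return False
    r.move_l([*c,.23],vel=.2)
    q=down(0); r.move_l([F[0],F[1]+dy,.23],q,vel=.25)
    print(telemetry.current_opening()); r.move_l([F[0],F[1]+dy,.135],vel=.12); gripper_to(.026); r.hold(.3); r.move_l([F[0],F[1]+dy,.23],vel=.2)
    return True
E
cat > f1.py <<'E'
from f import *
dys=[-.022,.02,-.005]
q=down(0); x=rot(q).apply([1,0,0]); gripper_to(.09)
for i in range(3):
    r.move_to(np.array([.475,-.08,.25])-.12*x,down(0))
    s=strays(); print([(o[0].tolist(),o[1].tolist(),o[2]) for o in s])
    if not s: break
    s.sort(key=lambda o:-o[0][0]); c,_,y=s[0]; pick(c,y,dys[i])
print(telemetry.current_t())
im=vision.snapshot("top"); cv2.imwrite("pics/t4.png",cv2.resize(im[200:420,140:500],None,fx=2,fy=2)[:,:,::-1])
r.move_to(np.array([.496,.108,.30])-.10*x,down(0))
im=vision.snapshot("wrist"); cv2.imwrite("pics/w4.png",cv2.resize(im[0:260,160:560],None,fx=2,fy=2)[:,:,::-1])
E
python3 f1.py
```

```text
[([0.47690001130104065, -0.09939999878406525], [0.016599999740719795, 0.01489999983459711], np.float32(0.0)), ([0.41100001335144043, -0.08709999918937683], [0.017100000753998756, 0.01590000092983246], np.float32(-0.618)), ([0.5275999903678894, -0.04529999941587448], [0.018699999898672104, 0.016699999570846558], np.float32(0.681))]
touch False
open 0.01569234205022332
0.015939245261559556
[([0.47699999809265137, -0.0989999994635582], [0.01549999974668026, 0.014800000004470348], np.float32(0.001)), ([0.41130000352859497, -0.0869000032544136], [0.01720000058412552, 0.015599999576807022], np.float32(-0.636))]
touch False
open 0.01644503118341202
0.015813019716007116
[([0.41130000352859497, -0.08699999749660492], [0.019200000911951065, 0.01640000008046627], np.float32(-0.641))]
touch False
open 0.015792074988453062
0.01576409688505715
50.0667
```

View pics/w4.png

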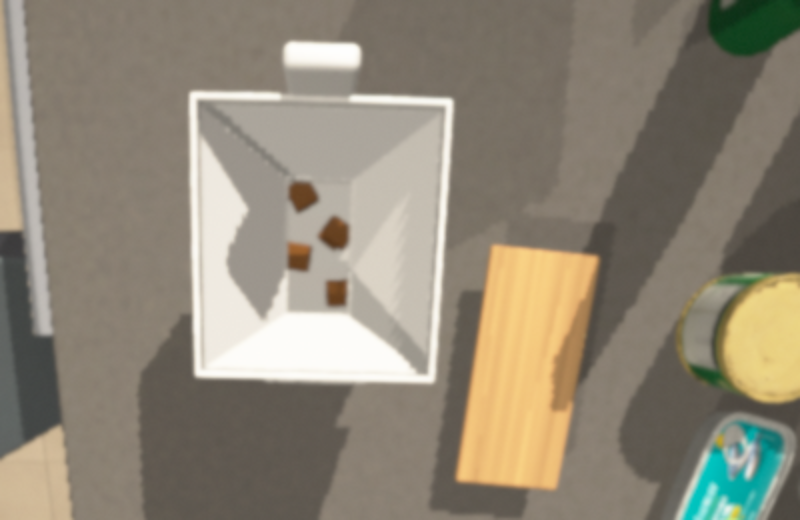

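View pics/t4.png

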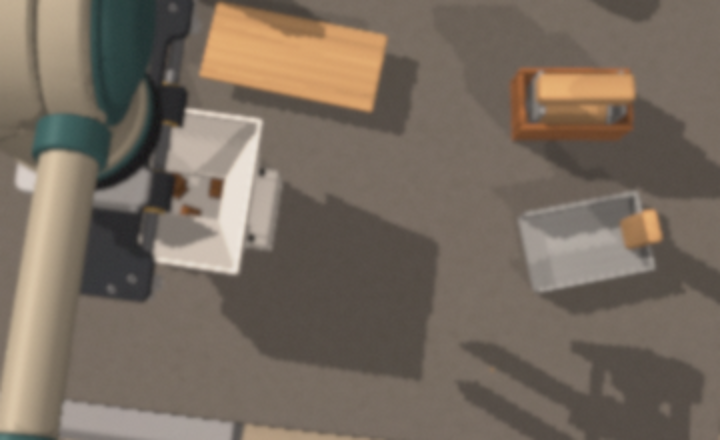

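Four lumps are in view under the funnel at (302,195), (335,232), (298,257) and (337,292). The worktop and scoop are clear, so the fifth is presumably underneath one of them, as the earlier stacked readings suggested. Next, the funnel comes off.

```bash
cat > g.py <<'E'
from h import *
k=vision.get_calibration("wrist")
uv=np.array([[192,94],[452,100],[434,381],[196,377]])/2+[160,0]
P=toplane(k,uv,.126); print(P.round(4)); c=P.mean(0)
ydir=(P[0]+P[1])/2-(P[2]+P[3])/2; xdir=(P[1]+P[2])/2-(P[0]+P[3])/2
yaw=(np.arctan2(-ydir[0],ydir[1])+np.arctan2(xdir[1],xdir[0]))/2; print(c,np.linalg.norm(ydir),np.linalg.norm(xdir),np.arctan2(-ydir[0],ydir[1]),np.arctan2(xdir[1],xdir[0]))
lug=toplane(k,np.array([[322,53]])/2+[160,0],.167)[0]; e=np.array([-np.sin(yaw),np.cos(yaw)])
print("lug",lug,c+.067*e)
im=vision.snapshot("top"); kt=vision.get_calibration("top")
for d in models.mark_of("funnel","wrist")[:1]: print(d["at"])
# edge of worktop
print(toplane(kt,[[258,425],[400,432]],0))
print([inverse_kinematics([.45,.0,z],down(np.pi/2)) is not None for z in (.1,.25)], inverse_kinematics([*lug,.156],down(np.pi/2)))
E
python3 g.py
```

```text
[[0.4392 0.1708]
 [0.5531 0.1684]
 [0.5504 0.0442]
 [0.4355 0.0461]]
[0.49456607 0.10735392] 0.12447176218641705 0.1144736230921242 -0.025680777490381584 -0.01879787294251207
lug [0.49596331 0.1750917 ] [0.49605598 0.17433735]
[[ 0.29471368  0.04162009]
 [ 0.30955352 -0.19193904]]
[True, True] [ 2.07040336e-01  2.56925856e-01  1.72731788e+00 -4.44089210e-16
  1.15734891e+00 -1.36375599e+00]
```

```bash
cat > i.py <<'E'
from h import *
q=down(np.pi/2-.022); lug=np.array([.496,.1745]); gripper_to(.045,40)
r.move_to([*lug,.26],q); r.move_l([*lug,.19],vel=.15); print(r.move_l([*lug,.154],vel=.05,guard=6)); gripper_to(0,45)
print(telemetry.current_opening(),telemetry.current_finger_force())
r.move_l([*lug,.18],vel=.06); r.move_l([*lug,.26],vel=.12)
w=np.array([-.07,-.185]); t=lug+w
r.move_l([*t,.22],vel=.2); r.move_l([*t,.125],vel=.12); print(r.move_l([*t,.103],vel=.03,guard=3),pos()); gripper_to(.04); r.hold(.2)
r.move_l([*t,.22],vel=.15)
q=down(0); x=rot(q).apply([1,0,0])
r.move_to(np.array([.52,.09,.27])-.10*x,q)
im=vision.snapshot("wrist"); k=vision.get_calibration("wrist")
cv2.imwrite("pics/w5.png",cv2.resize(im[0:290,100:500],None,fx=2,fy=2)[:,:,::-1])
for n,z in (("lid",.026),("box",.058),("funnel",.073)):
    for d in models.regions_of(n,"wrist")[:2]: print(n,round(d["score"],2),*rect(k,d["pixels"],z))
    print([(np.round(x["at"],3).tolist(),round(x["score"],2)) for x in models.mark_of(n,"wrist")][:2])
print(telemetry.current_t())
E
python3 i.py
```

```text
False
0.00973492726403722 44.999871253967285
False [ 0.42615296 -0.01052954  0.10306796]
lid 0.7 [0.6255 0.0332] [0.151  0.0696] 1.469
lid 0.64 [0.4822 0.1032] [0.0167 0.0159] -0.018
[([0.63, 0.036, 0.018], 0.59)]
box 0.84 [0.4948 0.1069] [0.1493 0.0621] 1.548
[([0.496, 0.106, -0.004], 0.93)]
funnel 0.78 [ 0.4268 -0.0717] [0.1365 0.1183] 1.547
[([0.493, -0.223, 0.004], 0.74), ([0.43, -0.075, -0.001], 0.65)]
62.5
```

View pics/w5.png

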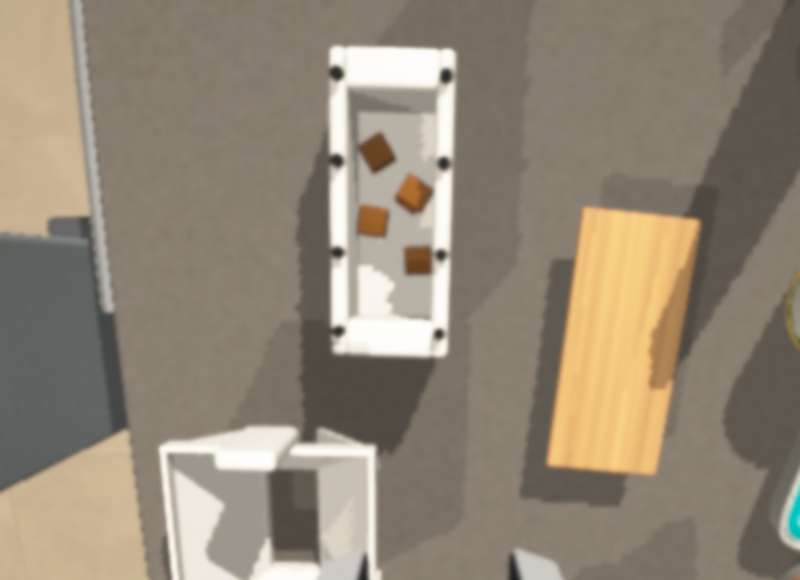

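The box well is in view around (390,200), with lumps at (377,152), (413,193), (373,220) and (418,260). The one at (413,193) looks stacked on the fifth. The funnel stands at (270,520) and the lid is at (623,340). I'll fit the catches and lid corners, then place the lid.

```bash
cat > j.py <<'E'
from h import *
k=vision.get_calibration("wrist")
def fit(uv,z,M):
    P=toplane(k,np.array(uv)/2+[100,0],z); M=np.array(M); pc,mc=P.mean(0),M.mean(0)
    a,b=P-pc,M-mc; th=np.arctan2((b[:,0]*a[:,1]-b[:,1]*a[:,0]).sum(),(a*b).sum())
    Q=b@R.from_euler("z",th).as_matrix()[:2,:2].T+pc; print(pc.round(4),round(th,4),"res mm",(1000*np.abs(Q-P)).max().round(1)); return pc,th
b,bt=fit([(336,72),(446,75),(337,160),(444,163),(337,253),(441,255),(338,331),(439,334)],.063,[(s*.0265,y) for y in (.062,.022,-.022,-.062) for s in (-1,1)])
l,lt=fit([(584,207),(700,219),(657,475),(547,466)],.026,[(-.034,.075),(.034,.075),(.034,-.075),(-.034,-.075)])
np.save("box.npy",[*b,bt])
q=down(lt); gripper_to(.09,20)
r.move_to([*l,.15],q); r.move_l([*l,.06],vel=.15); print(r.move_l([*l,.041],vel=.05,guard=4)); gripper_to(0,20)
print(telemetry.current_opening(),telemetry.current_finger_force())
r.move_l([*l,.08],vel=.06); r.move_l([*l,.17],vel=.15); print(telemetry.current_opening())
r.move_l([*b,.16],down(bt),vel=.12); r.hold(.2)
cv2.imwrite("pics/w6.png",vision.snapshot("wrist")[:,:,::-1]); cv2.imwrite("pics/s6.png",vision.snapshot("side")[100:400,200:600,::-1])
print(telemetry.current_t())
E
python3 j.py
```

```text
[0.4957 0.1066] -0.0276 res mm 0.4
[0.6273 0.0336] -0.0852 res mm 1.0
False
0.06759732927706846 19.998979568481445
0.06791352491048683
69.125
```

View pics/s6.png

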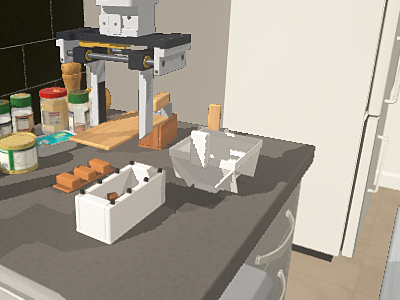

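The lid is gripped and level above the box, at (125,125) in the crop. I'll lower it.

```bash
cat > k.py <<'E'
from h import *
b=np.load("box.npy")
r.move_l([*b[:2],.095],vel=.1); print(r.move_l([*b[:2],.0835],vel=.02,guard=2.5),pos()); gripper_to(.085); r.hold(.3)
r.move_l([*b[:2],.2],vel=.12)
q=down(0); x=rot(q).apply([1,0,0])
r.move_to(np.array([.52,.09,.27])-.10*x,q)
im=vision.snapshot("wrist"); k=vision.get_calibration("wrist")
cv2.imwrite("pics/w7.png",cv2.resize(im[0:290,100:500],None,fx=2,fy=2)[:,:,::-1])
for d in models.regions_of("lid","wrist")[:2]: print("lid",round(d["score"],2),*rect(k,d["pixels"],.069))
print(b,telemetry.current_t())
# look at the roller
q=down(0); x=rot(q).apply([1,0,0])
r.move_to(np.array([.608,-.2,.25])-.10*x,q)
im=vision.snapshot("wrist"); k=vision.get_calibration("wrist")
cv2.imwrite("pics/w8.png",cv2.resize(im[0:240,160:480],None,fx=2.5,fy=2.5)[:,:,::-1])
for n,z in (("cradle",.054),("roller",.103)):
    for d in models.regions_of(n,"wrist")[:2]: print(n,round(d["score"],2),*rect(k,d["pixels"],z))
    print([(np.round(x["at"],3).tolist(),round(x["score"],2)) for x in models.mark_of(n,"wrist")][:2])
E
python3 k.py
```

```text
True [0.49549731 0.10661942 0.08412368]
lid 0.97 [0.4951 0.1069] [0.1514 0.0688] 1.553
[ 0.49566179  0.10663618 -0.02760144] 73.0917
cradle 0.8 [ 0.6097 -0.204 ] [0.0939 0.0523] -1.469
[]
roller 0.79 [ 0.6096 -0.2039] [0.0745 0.0309] -1.439
roller 0.58 [ 0.7601 -0.2134] [0.0594 0.035 ] 0.108
[([0.612, -0.204, 0.009], 0.9), ([0.498, -0.225, 0.0], 0.64)]
```

View pics/w7.png

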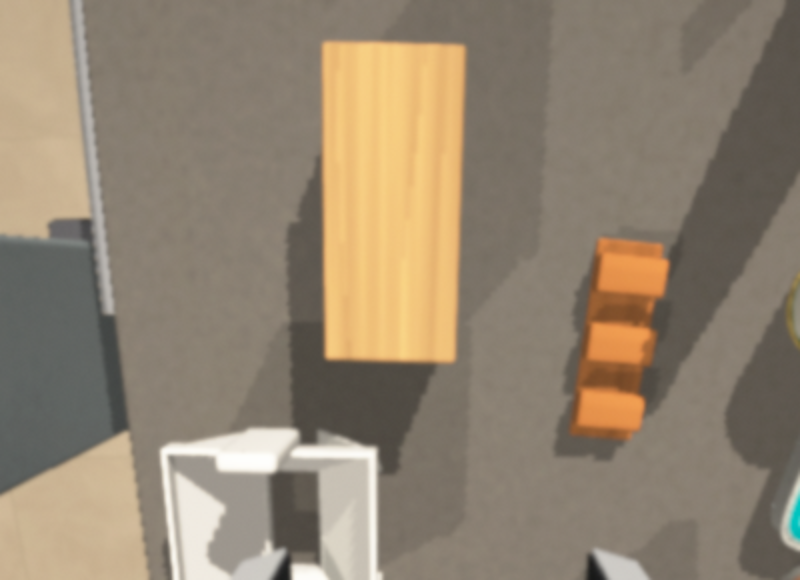

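View pics/w8.png

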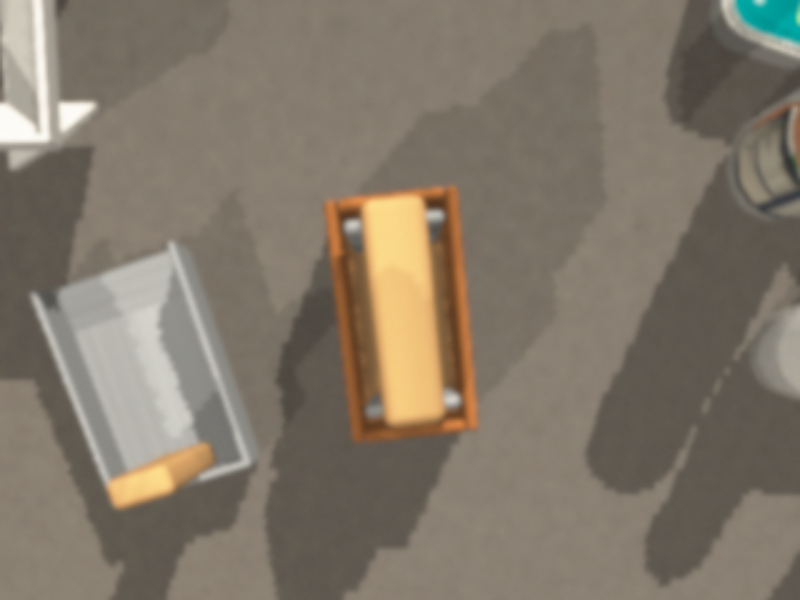

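The lid lies squarely, within about 1 mm of the box centre. The roller handle is at (403,310) in its cradle. I'll grasp it, check the reach, and roll under force feedback.

```bash
cat > l.py <<'E'
from h import *
b=np.load("box.npy"); c=np.array([.6097,-.204]); ey=np.array([-np.sin(b[2]),np.cos(b[2])])
q=down(.115); gripper_to(.05,60)
r.move_to([*c,.2],q); r.move_l([*c,.125],vel=.15); print(r.move_l([*c,.104],vel=.04,guard=5)); gripper_to(0,60)
print(telemetry.current_opening(),telemetry.current_finger_force())
r.move_l([*c,.14],vel=.05); r.move_l([*c,.27],vel=.15); r.hold(.3)
f0=np.array(telemetry.current_wrist_force()); t0=np.array(telemetry.current_torque()); print(f0,telemetry.current_opening())
qb=down(np.pi/2+b[2])
s=b[:2]-.055*ey
print(inverse_kinematics([*s,.17],qb),inverse_kinematics([*(b[:2]+.06*ey),.16],qb))
np.save("roll.npy",[*f0,*c]); np.save("q.npy",[q,qb])
r.move_l([*s,.27],qb,vel=.15); r.move_l([*s,.185],vel=.12)
cv2.imwrite("pics/s9.png",vision.snapshot("side")[100:400,200:600,::-1])
f0=np.array(telemetry.current_wrist_force()); np.save("roll.npy",[*f0,*c])
print(r.move_l([*s,.158],vel=.01,guard=3),pos(),telemetry.current_wrist_force()-f0,telemetry.current_t())
E
python3 l.py
```

```text
False
0.021574110401339674 59.9981027841568
[ 0.36473425  0.61586497 -3.82882883] 0.02171198755215141
[-3.59817100e-02  2.02777387e-01  1.76430933e+00 -4.44089210e-16
  1.17450594e+00 -1.57917660e+00] [ 1.90561941e-01  2.51335593e-01  1.72431056e+00 -4.44089210e-16
  1.16594650e+00 -1.35263295e+00]
True [0.49416394 0.05167017 0.16691755] [0.02968362 0.85982712 8.03652239] 84.4
```

View pics/s9.png

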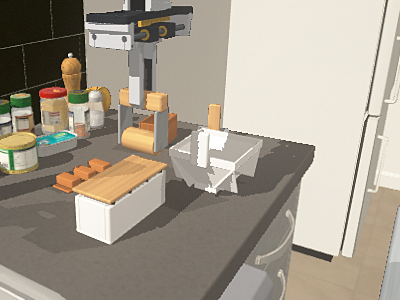

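The roller stands upright over the lid end and touched at the predicted height. Now I'll press and roll.

```bash
cat > m.py <<'E'
from h import *
b=np.load("box.npy"); f0=np.load("roll.npy")[:3]; ey=np.array([-np.sin(b[2]),np.cos(b[2])]); FT=24
z=pos()[2]
def F(): return (np.array(telemetry.current_wrist_force())-f0)
def step(y,log=True):
    global z
    f=F()[2]; z+=np.clip((f-FT)*5e-5,-.0006,.0006); z=max(z,.155)
    if f>60: raise SystemExit("force %f"%f)
    r.move_l([*(b[:2]+y*ey),z],vel=.03)
    if log: print(f"{y:.3f} {z:.4f} {pos()[2]:.4f} {F().round(1)} {telemetry.current_opening():.4f}")
for i in range(30):
    step(-.055,i%3==0)
    if F()[2]>20 and i>12: break
for i,y in enumerate(np.arange(-.055,.0601,.003)): step(y,i%4==0)
for i in range(3): step(.06)
print(telemetry.current_t())
for i,y in enumerate(np.arange(.06,-.0601,-.003)): step(y,i%4==0)
print(telemetry.current_t())
E
python3 m.py
```

```text
-0.055 0.1663 0.1669 [-0.2 -0.2  8.6] 0.0216
-0.055 0.1645 0.1653 [-0.6 -0.8 11. ] 0.0215
-0.055 0.1627 0.1638 [-1.1 -0.5 12.2] 0.0214
-0.055 0.1614 0.1637 [-2.4 -0.6 19.1] 0.0214
-0.055 0.1608 0.1635 [-2.6 -1.1 20.3] 0.0212
-0.055 0.1604 0.1633 [-3.  -0.5 21.7] 0.0217
-0.043 0.1602 0.1634 [-3.7 -1.2 23.3] 0.0216
-0.031 0.1604 0.1640 [-4.3 -1.4 26.5] 0.0214
-0.019 0.1605 0.1640 [-3.9 -0.3 25.6] 0.0217
-0.007 0.1607 0.1643 [-3.7  0.3 25.1] 0.0216
0.005 0.1611 0.1647 [-4.3 -0.3 26.1] 0.0218
0.017 0.1614 0.1646 [-3.8 -0.7 23.1] 0.0215
0.029 0.1609 0.1635 [-2.6  0.9 19.3] 0.0215
0.041 0.1599 0.1625 [-2.1  1.1 19.7] 0.0215
0.053 0.1593 0.1623 [-3.1  0.5 21.7] 0.0216
0.060 0.1589 0.1621 [-2.8  0.6 22.7] 0.0218
0.060 0.1588 0.1622 [-2.9  0.8 22.8] 0.0213
0.060 0.1588 0.1621 [-3.2  0.9 22.6] 0.0214
98.4
0.060 0.1587 0.1621 [-2.9  0.4 22.9] 0.0214
0.048 0.1587 0.1623 [-3.8  0.4 24.9] 0.0219
0.036 0.1588 0.1625 [-4.4  1.2 24.8] 0.0217
0.024 0.1590 0.1623 [-3.5 -0.4 22.7] 0.0217
0.012 0.1588 0.1622 [-3.2  0.5 23.8] 0.0214
-0.000 0.1588 0.1622 [-3.4  0.4 24.7] 0.0216
-0.012 0.1589 0.1623 [-4.4  0.5 23.7] 0.0212
-0.024 0.1588 0.1621 [-3.6  0.3 23.2] 0.0217
-0.036 0.1588 0.1621 [-3.2  0.3 24. ] 0.0217
-0.048 0.1588 0.1620 [-4.2  0.8 24.2] 0.0212
-0.060 0.1588 0.1620 [-3.1 -0.6 23.7] 0.0218
108.65
```

```bash
cat > n.py <<'E'
from h import *
p=pos(); r.move_l(p+[0,0,.11],vel=.12)
d=np.load("roll.npy"); c=d[3:]; q,_=np.load("q.npy")
r.move_l([*c,.27],q,vel=.2)
im=vision.snapshot("side"); cv2.imwrite("pics/s10.png",cv2.resize(im[230:360,250:390],None,fx=4,fy=4,interpolation=cv2.INTER_CUBIC)[:,:,::-1])
vision.snapshot("top"); k=vision.get_calibration("top")
for d in models.regions_of("lid","top")[:1]: print("lid",round(d["score"],2),*rect(k,d["pixels"],.064))
print(np.load("box.npy"),telemetry.current_t())
E
python3 n.py
```

```text
lid 0.76 [0.4957 0.1072] [0.1522 0.0719] 1.534
[ 0.49566179  0.10663618 -0.02760144] 111.4667
```

View pics/s10.png

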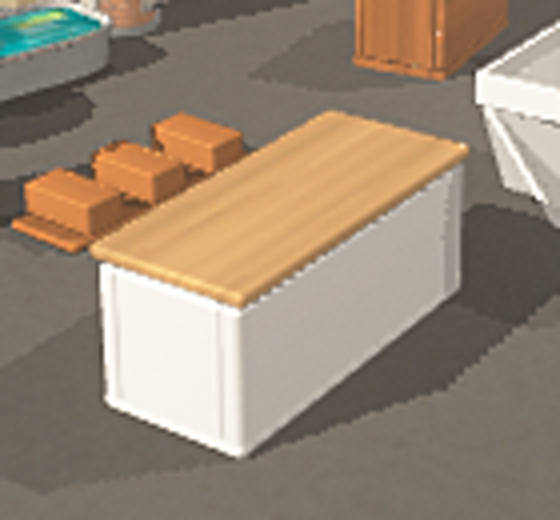

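The lid is flush on the rim from end to end, with no gap along the edge from (95,255) through (240,300) to (465,155), and it is still centred. The roller can go back in its cradle.

```bash
cat > o.py <<'E'
from h import *
c=np.load("roll.npy")[3:]
r.move_l([*c,.165],vel=.15); print(r.move_l([*c,.1045],vel=.03,guard=4),pos()); gripper_to(.05); r.hold(.3)
r.move_l([*c,.2],vel=.12)
q=down(0); x=rot(q).apply([1,0,0])
r.move_to(np.array([.5,-.15,.36])-.10*x,q); r.hold(.3)
im=vision.snapshot("wrist"); cv2.imwrite("pics/w11.png",im[:,:,::-1])
for n in ("scoop","funnel","roller","lid","cradle"): print(n,[(np.round(d["at"],3).tolist(),round(d["score"],2)) for d in models.mark_of(n,"wrist")][:2])
print(telemetry.current_t())
E
python3 o.py
```

```text
False [ 0.60979106 -0.20400105  0.10467125]
scoop [([0.496, -0.224, -0.004], 0.7)]
funnel []
roller [([0.614, -0.207, 0.011], 0.87)]
lid []
cradle []
117.7833
```

View pics/w11.png

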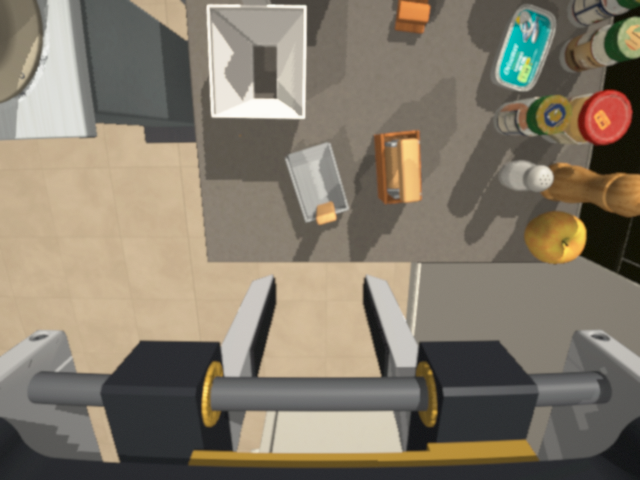

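The roller stands in its cradle at (398,165). The scoop at (318,182) and the funnel at (257,60) stand upright. The tin and shaker haven't moved, so I'm handing in.

```bash
python3 -c "
from h import *
print(r.sign_off(), telemetry.current_t())"
```

```text
the job is handed in; nothing more can be done
the job is handed in; nothing more can be done
```

The job is handed in at about 118 s of the 210 s, with no verdict shown. The lid is rolled flush on the box, the roller is in its cradle, the scoop and funnel stand on the worktop, and the tin and shaker are where they were. I saw only four of the five lumps in the well; the fifth appeared to lie under another, as none was left in the scoop or on the worktop.

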